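# Hang the focus gauge on the sprung hook, scale outward

### The arm

A 6-joint arm with a two-finger parallel gripper is mounted at the origin on the work surface. World frame = base frame: x ahead of the robot, y to its left, z up, the work surface at z = 0. Lengths are in m, angles in rad, forces in N, time in s.
With the tool pointing down it reaches from about 0.375 to 0.925 m from the base axis. Payload 5.7 kg.
Tool frame: the origin (TCP) lies midway between the tips of the shut fingers; the grasp point (between the pads) lies 19 mm behind it; z points along the fingers, x is the direction in which the jaws open and shut, and the axes are right-handed (so a half turn about z gives the same grasp; the last joint's range is limited). The gripper opens to 88 mm and grips with 3 to 60 N. Pads are 20 mm wide; open, the fingers measure 115 mm over their backs; the gripper's body (75 mm by 178 mm) begins 61 mm behind the grasp point.
Start: joints at [1.036, 0.359, 1.51, -0, 1.272, -0.115], TCP at [0.245, 0.548, 0.223] pointing down, gripper open.
Joint ranges: [-2.97, 2.97], [-1.01, 2.36], [0.21, 2.38], [-0.96, 4.11], [0.2, 2.71], [-2.98, 2.98]. Speed limits (rad/s): [2.39, 2.39, 3.14, 3.14, 3.14, 3.14].

### API

Orientations are given as a unit quaternion [x, y, z, w].
In Python, from bench import move_ptp, servo_line, goto_joints, move_gripper, sleep, inverse_kinematics, capture, PlanningError, close_job, spot_in, silhouettes, current_clock, current_joint_pos, current_qvel, current_joint_torque, current_position, current_orientation, current_force, current_torque, current_finger_gap gives the robot as it stands. Calls block until the motion is done:
- move_ptp(position, orientation): joint-space move of the TCP to a pose.
- servo_line(position, orientation=None, rate=0.15, contact_N=None): straight line of the TCP; orientation=None keeps the orientation; rate is the mean speed in m/s. With contact_N (N) it stops when the force on the tool has changed by that much, and returns True; else False.
- goto_joints(angles): joint-space move.
- move_gripper(opening): finger opening in m; the grip force is fixed at half the most; returns when the fingers have stopped.
- sleep(seconds).
- inverse_kinematics(position, orientation): joint angles nearest the present ones, or None.
- capture(name): name is "scene" or "top" or "wrist"; returns a dict with "image" (480x640x3 uint8, blue, green, red), "range_z" (480x640 float32, m along the optical axis (not along the pixel's ray), 0 where there is no reading), "intrinsics" (3x3 intrinsics, pixels), "R" (3x3) and "t" (3): a world point X has camera coordinates R X + t. Camera axes: x right, y down, z forward; pixel columns grow to the right and rows downward; lengths in m; the calibration is good to about 2 mm. A picture is of the moment at which its call begins.
A pose or a line that the arm cannot do raises PlanningError and nothing moves.
- close_job(): hands the job in, once; it reports no verdict.
Trained networks look in the newest picture that a camera, given by its name, has taken for a name from the list of things; names that differ only in an ending like _2 or _b are one class to them, and where a whole thing is asked for, a point or a joint stands for the part that bears it (a point fixed in the world has none). Each returns a list of dicts, best first, with "conf" (0 to 1); they miss things now and then, are a little off and sometimes report something else, mostly with a low value. They report only what shows in the picture. A call takes as long as a camera call. They do not tell look-alikes from the thing itself.
- spot_in(camera, query): "xy" ([column, row] in pixels, amid what is visible of it).
- silhouettes(camera, query): "region" (480x640 bool, what is visible of it) and "xy" ([column, row] in pixels, amid what is visible of it).
Readings, each from a call of its own:
- current_clock(): time.
- current_joint_pos(): joint angles.
- current_qvel(): joint speeds.
- current_joint_torque(): joint torques, N m.
- current_position(): TCP position.
- current_orientation(): TCP orientation.
- current_force(): force on the tool from outside, world axes, zero at the start.
- current_torque(): the same for the moment, N m.
- current_finger_gap(): finger opening in m.
Only numpy, scipy, OpenCV 4.12 (cv2) and the standard library are available. Lean on these libraries where they do the work, as an engineer would, in place of code of your own. Each camera call takes 0.05 s, during which the arm holds its last target. There are 200 camera calls.

### The job

Lift the graduated focus gauge out of its slotted rack and hang it by its window on the hook of the stand, with the graduated face outward (towards the hook's upturned lip, away from the column). The hook has a stiff catch and gives on a spring, so press the gauge down gently but firmly past the catch, fully home on the hook, without driving the hook down to its stop, then ease off and let go, leaving it hanging there. Keep the gauge upright and leave everything else where it is.

Things in the scene. Friction and masses are not known exactly. Their poses are not given: they have to be found in the camera images.
- gauge_mid (a point): The gauge: upright aluminium plate 8 mm thick (x), 60 wide (y), 144 tall (z), about 170 g, its lowest 30 mm in the rack's slot. Point: its centre, 72 mm above its underside. x points out of the graduated face (white panels with black ticks); the other face is bare metal. A centred window 24 mm wide, 34 tall goes through it, 54 to 88 mm above the underside.
- gauge_band (a point): Middle of the gauge's upper band, 14 mm below its top edge, mid-thickness; axes as gauge_mid. The band is solid, 56 mm tall, above the window; pinched here from above across its 8 mm thickness, the fingers may reach 30 mm below the top edge and stay clear of the hook.
- gauge_edge (a point): Middle of the window's upper edge, 88 mm above the gauge's underside, mid-thickness; this edge rests on the hook. In the bare face, 3.5 to 12 mm above this edge, runs a level groove 2.5 mm deep: the hook's catch snaps into it. Axes as gauge_mid.
- gauge: The same gauge, reported by its origin at the centre of its underside, 72 mm below gauge_mid, same axes.
- rack: Fixed black slotted block, 96 x 96 mm, 40 mm tall, yaw within 2.15 rad either way. Origin on the table under the centre of the long slot in which the gauge stands (10 mm wide along x, 63 mm long along y, floor 10 mm above the table, 30 mm deep). A short slot at x = +34 mm holds a low steel shim plate.
- hook_seat (a point): Where the window edge rests: top middle of the hook's flat tongue (14 mm wide in y, 5 thick, out to x = +11.5 mm). x points outward, from column to upturned lip; z up; 150 mm above the table. Take the window over the lip from the +x side, edge near z = 24 mm, then with the plate's middle at x = +1 mm (it ends up near +2.5 mm) go straight down. The hook sinks on a spring while pressed.
- hook_lip (a point): Middle of the hook's upturned lip, 9 mm outward (x) of hook_seat and 8 mm above it; same axes. Seen from hook_seat the lip is 14 mm wide, its inner face at x = +6.5 mm, straight up to z = 9 mm, then flared slightly outward to its top at z = 16 mm, x = 13 mm.
- hook_shoe (a point): Face of the back block facing the lip: 5.5 mm inward (x) of hook_seat, 5.5 mm above it; block 22 mm wide, top 12 mm above hook_seat. Here two round black ribs (16 mm over both) of a sprung catch stand 6 mm proud, sloping back above it (top 19 mm above hook_seat). They yield up to 5.5 mm, holding the window edge up until a press of 6 to 14 N, then snap into the groove.
- hook (a joint): How far the hook is pushed down against its spring, m: 0 unloaded and with the gauge's weight (within 0.003), stop at 0.028. A lasting downward press of 15 to 16 N seats the gauge, the hook sinking by over 15 mm meanwhile; over 20 N it nears its stop. Let go while still pressed, it jumps back up.
- stand: Fixed aluminium stand: base 110 x 100 mm, 12 mm thick (x from -75 to +35 mm), column 44 mm wide, 140 mm tall, at x = -40 mm. Origin on the table straight below hook_seat; x outward like hook_seat. The hanging gauge's underside is about 62 mm above the table.
- shim: Bystander: steel shim plate 6 x 40 x 50 mm in the rack's short slot; origin under its centre.
- breaker_a: Bystander: white circuit breaker 70 x 18 x 71 mm standing on the table; origin under its centre.
- breaker_b: Bystander: the second, equal circuit breaker.
- driver_grip (a point): Bystander: screwdriver lying on the table; its handle.
- cleaner: Bystander: spray-cleaner bottle, 60 mm diameter, 150 mm tall; origin under its centre.
- cap: Bystander: black lens cap, 56 mm diameter, 14 mm tall, on the table behind the stand's column; origin under its centre.
There are look-alikes about, which are no part of the job. Of the things that look like the rack, take the one that is farthest to the robot's left at the start.

How it is judged:
On the way, in this order (a step that is already met when the one before it is completed fails the run):
1. the gauge is lifted clear of the rack (z of gauge_mid in the frame of rack above 0.115 m), for 0.1 s.
2. the gauge is over the hook and pressed fully home on it, graduated face outward (z of gauge_edge in the frame of hook_seat between -0.0025 and 0.0015 m and x of gauge_edge in the frame of hook_seat between -0.003 and 0.005 m and y of gauge_edge in the frame of hook_seat between -0.006 and 0.006 m and x of hook_lip in the frame of gauge_mid above 0.003 m and angle between the x axis of gauge_mid and the x axis of hook_seat, either way round below 0.15 rad and angle between gauge_mid's own z axis and vertical below 0.12 rad), for 0.2 s.
At the end, for the whole second after the job is handed in: The gauge hangs still on the hook, released: window edge within 1.5 mm of the tongue's top, within 6 mm of its middle sideways, plate in the throat, upright within 0.12 rad and square within 0.15 rad, graduated face on the lip's side; the hook has come back up (less than 4 mm down) (all of step 2 and value of joint hook below 0.004 m and linear speed of gauge below 0.02 m/s and angular speed of gauge below 0.2 rad/s); the robot touches nothing.
It fails at once if the hook is driven down to its stop (more than 25 mm) (value of joint hook above 0.025 m).
It fails at once if the gauge is rammed hard against the hook (over 60 N) (contact force between gauge and stand above 60 N).
It fails at once if the gauge is tipped or dropped (angle between gauge_mid's own z axis and vertical above 0.6 rad).
It fails at once if a bystander is moved by more than 30 mm (distance of any of shim, breaker_a, breaker_b, driver_grip, cleaner, cap from where it was at the start of the episode above 0.03 m).
It also fails if it takes over 61 s, if anything falls off the work surface, if the arm or the gripper's body presses on something with over 40 N, if the wrist force passes 120 N, or if a joint passes its speed limit or range.

## Working session

There is one attempt and no reset: what is moved stays moved. The work goes in short steps, each a Python script; the robot and the scene stay as the last script left them, time stands still between calls to the robot, and variables do not carry over. Pictures are saved under pics/ and viewed, about 8 in all and at most 12, crops included, and the job is handed in when it is done.

```bash
ls; mkdir -p pics
cat > h.py <<'E'
import numpy as np, cv2
from bench import *
from scipy.spatial.transform import Rotation as Ro
def cloud(c):
    K=c["intrinsics"];z=c["range_z"];v,u=np.mgrid[:480,:640]
    P=np.stack([(u-K[0,2])/K[0,0]*z,(v-K[1,2])/K[1,1]*z,z],-1)
    W=(P-c["t"])@c["R"]; W[z<=0]=np.nan
    return W
def down(yaw):  # tool z down, tool x at yaw
    return Ro.from_matrix(np.array([[np.cos(yaw),np.sin(yaw),0],[np.sin(yaw),-np.cos(yaw),0],[0,0,-1]]).T.T).as_quat()
E
python3 - <<'E'
from h import *
for n in ["scene","top"]:
    c=capture(n); cv2.imwrite(f"pics/{n}0.png",c["image"]); np.savez(f"{n}0.npz",**c)
    W=cloud(c)
    print(n,"campos",-c["R"].T@c["t"])
    for q in ["gauge","rack","hook","stand","shim","breaker_a","driver_grip","cleaner","cap"]:
        for s in silhouettes(n,q):
            r=s["region"]; p=W[r]; p=p[np.isfinite(p[:,0])]
            print(q,round(s["conf"],2),np.round(s["xy"]),r.sum(), np.round(np.median(p,0),3) if len(p) else None, np.round(np.nanmax(p[:,2]),3) if len(p) else None)
print(current_clock(),current_position(),current_orientation())
E
```

```text
pics
scene campos [ 1.34028556 -0.298613    1.11035124]
gauge 0.72 [430. 231.] 638 [0.528 0.258 0.108] 0.159
rack 0.95 [417. 259.] 998 [0.553 0.227 0.038] 0.048
rack 0.76 [298. 341.] 1945 [ 0.691 -0.145  0.04 ] 0.047
rack 0.6 [360. 209.] 1234 [0.33  0.149 0.039] 0.05
hook 0.68 [239. 268.] 372 [ 0.528 -0.233  0.142] 0.172
stand 0.79 [242. 290.] 1992 [ 0.524 -0.235  0.016] 0.172
shim 0.4 [422. 254.] 79 [0.544 0.23  0.053] 0.066
breaker_a 0.92 [358. 304.] 419 [0.645 0.021 0.043] 0.075
driver_grip 0.55 [461. 201.] 374 [0.374 0.431 0.019] 0.031
cleaner 0.89 [144. 274.] 1098 [ 0.433 -0.454  0.084] 0.156
cleaner 0.34 [239. 269.] 358 [ 0.528 -0.233  0.142] 0.172
top campos [ 0.31429409 -0.02588265  1.33818408]
gauge 0.47 [208. 236.] 257 [0.521 0.255 0.124] 0.161
rack 0.79 [220. 239.] 1085 [0.523 0.239 0.038] 0.06
rack 0.78 [366. 184.] 1365 [ 0.678 -0.141  0.039] 0.048
hook 0.73 [400. 234.] 227 [ 0.521 -0.226  0.148] 0.172
stand 0.63 [396. 249.] 1437 [ 0.506 -0.222  0.014] 0.172
shim 0.4 [222. 236.] 40 [0.538 0.228 0.057] 0.063
breaker_a 0.6 [319. 208.] 191 [ 0.615 -0.024  0.051] 0.073
breaker_a 0.55 [300. 199.] 208 [0.628 0.026 0.046] 0.073
driver_grip 0.82 [143. 294.] 485 [0.364 0.429 0.019] 0.032
cleaner 0.55 [486. 283.] 696 [ 0.413 -0.443  0.099] 0.155
cap 0.63 [402. 282.] 303 [ 0.421 -0.247  0.013] 0.02
1.0 [0.24452115 0.54788705 0.22264684] [ 8.38911685e-01  5.44267566e-01 -3.38836089e-05  6.78872641e-06]
```

Run:
```python
import cv2,numpy as np
a=cv2.imread("pics/scene0.png");b=cv2.imread("pics/top0.png")
A=cv2.resize(a[170:370,90:490],(800,400),interpolation=cv2.INTER_CUBIC)
B=cv2.resize(b[150:320,120:520],(800,340),interpolation=cv2.INTER_CUBIC)
cv2.imwrite("pics/both.png",cv2.resize(np.vstack([A,B]),(800,600)) if 0 else np.vstack([A[:300],B[:300]]))
```

```text
(no output)
```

View pics/both.png

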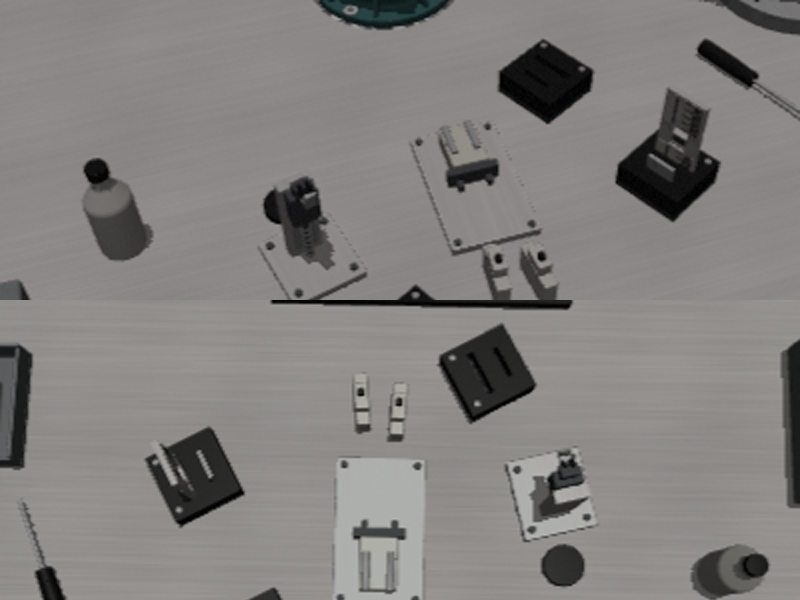

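The view shows the gauge at scene pixel about (430,231), standing in the leftmost rack with its ticks facing the shim and the scene camera. The stand is at (240,280) with its lip pointing outward, roughly +x. The other two racks are empty look-alikes.

```bash
cat > est.py <<'E'
from h import *
def near(P,c,r,z0,z1):
    P=P.reshape(-1,3);P=P[np.isfinite(P[:,0])]
    return P[(np.hypot(*(P[:,:2]-c).T)<r)&(P[:,2]>z0)&(P[:,2]<z1)]
def rect(P):
    (c,s,a)=cv2.minAreaRect((P[:,:2]*1000).astype(np.float32)); return np.round(c,1),np.round(s,1),a
def line(P):
    m=P.mean(0);u,s,v=np.linalg.svd(P[:,:2]-m[:2]);return m.round(4),v[0].round(3),np.degrees(np.arctan2(v[0][1],v[0][0])).round(1),(s/np.sqrt(len(P))).round(4)
if __name__=="__main__":
  for n in ["scene","top"]:
    c=dict(np.load(n+"0.npz"));W=cloud(c)
    g=near(W,[.525,.25],.09,.08,.17);print(n,"gauge",line(g),rect(g),np.percentile(g[:,2],[5,99]),len(g))
    g=near(W,[.525,.25],.09,.145,.17);print(" top strip",line(g),rect(g),len(g))
    r=near(W,[.53,.24],.1,.03,.046);print(" rack",rect(r),len(r))
    s=near(W,[.535,.23],.03,.048,.075);print(" shim",len(s) and line(s))
    b=near(W,[.53,-.22],.11,.006,.018);print(" base",rect(b),len(b))
    for z in [(.03,.12),(.125,.145),(.145,.158),(.158,.175)]:
        k=near(W,[.52,-.22],.08,*z);print(" stand",z,len(k),len(k)>3 and (line(k),rect(k)))
E
python3 est.py
```

```text
scene gauge (array([0.5272, 0.2577, 0.1252]), array([0.874, 0.485]), np.float64(29.0), array([0.0189, 0.0028])) (array([525.2, 258.2]), array([62.4, 17.3]), 26.56756591796875) [0.08729636 0.15783199] 492
 top strip (array([0.5261, 0.2585, 0.1524]), array([0.879, 0.477]), np.float64(28.5), array([0.0176, 0.0033])) (array([524.3, 259. ]), array([60.3, 13.5]), 24.851892471313477) 124
 rack (array([529.9, 248.6]), array([ 99.6, 103. ]), 29.079301834106445) 800
 shim (array([0.5345, 0.2373, 0.0574]), array([ 0.766, -0.643]), np.float64(-40.0), array([0.0156, 0.0109]))
 base (array([ 526.4, -224.4]), array([207.3, 202.5]), 12.020711898803711) 1284
 stand (0.03, 0.12) 363 ((array([ 0.5145, -0.2393,  0.0758]), array([0.352, 0.936]), np.float64(69.4), array([0.0142, 0.009 ])), (array([ 513.5, -236.4]), array([42.5, 46. ]), 2.1969499588012695))
 stand (0.125, 0.145) 150 ((array([ 0.5106, -0.2409,  0.1383]), array([ 0.999, -0.036]), np.float64(-2.1), array([0.0155, 0.0129])), (array([ 516.5, -232.9]), array([59. , 44.2]), 12.994731903076172))
 stand (0.145, 0.158) 73 ((array([ 0.5298, -0.2324, 
[... 1097 characters left out ...]
106.8), array([0.0147, 0.0085])), (array([ 496.9, -228.2]), array([55.2, 30.8]), 59.05327224731445))
 stand (0.125, 0.145) 210 ((array([ 0.5038, -0.2337,  0.139 ]), array([0.032, 0.999]), np.float64(88.2), array([0.0132, 0.0102])), (array([ 518.6, -231.8]), array([58.4, 43.9]), 13.47472858428955))
 stand (0.145, 0.158) 62 ((array([ 0.5266, -0.2289,  0.1499]), array([-0.988, -0.153]), np.float64(-171.2), array([0.0128, 0.0082])), (array([ 518.7, -230.9]), array([30.7, 53.7]), 84.2052993774414))
 stand (0.158, 0.175) 82 ((array([ 0.5293, -0.2283,  0.1627]), array([-0.967, -0.256]), np.float64(-165.2), array([0.0101, 0.006 ])), (array([ 532.8, -227.7]), array([33.8, 22.2]), 15.706287384033203))
```

Run:
```python
from h import *
q=down(np.radians(13)); print(Ro.from_quat(q).as_matrix().round(2).tolist())
move_ptp([.53,-.23,.38],q); print(current_joint_pos(),current_clock())
c=capture("wrist");np.savez("w1.npz",**c);cv2.imwrite("pics/w1.png",c["image"])
print(-c["R"].T@c["t"],c["R"].round(2).tolist())
for n in["hook","stand","hook_seat","hook_lip"]:
    for s in silhouettes("wrist",n)[:2]: print(n,s["conf"],s["xy"],s["region"].sum())
```

```text
[[0.97, 0.22, 0.0], [0.22, -0.97, 0.0], [0.0, 0.0, -1.0]]
[-5.27782229e-01  2.26530216e-01  1.31803231e+00  2.33682782e-04
  1.59732082e+00 -7.55789182e-01] 3.9583
[ 0.51285071 -0.15235057  0.5425311 ] [[0.97, 0.23, -0.0], [0.22, -0.93, 0.29], [0.06, -0.28, -0.96]]
hook 0.56 [314.0, 204.1] 914
stand 0.66 [310.0, 186.4] 4809
hook_seat 0.71 [311.9, 203.3] 947
hook_lip 0.7 [315.3, 205.9] 940
```

View pics/w1.png

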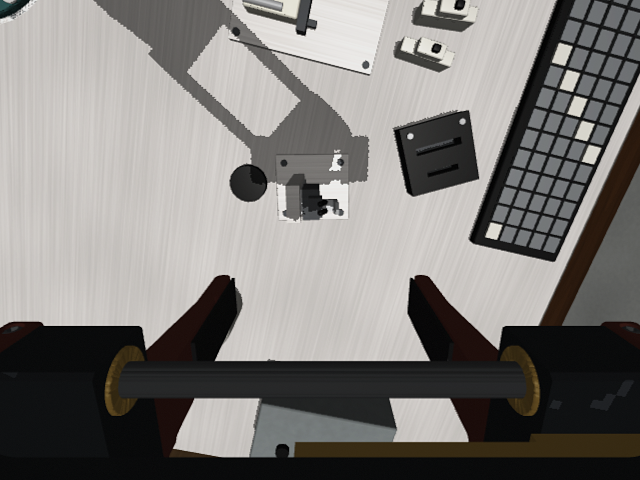

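The wrist view shows the stand square to the image, with its base edges parallel to the image axes, so yaw is about 13°. The hook is at (315,205), lip to the right, and the cap is behind it. I'll take a closer look from lower down.

Run:
```python
from h import *
from est import near,rect,line
q=down(np.radians(13))
servo_line([.53,-.225,.25],q,rate=.2)
c=capture("wrist");np.savez("w2.npz",**c);im=c["image"]
W=cloud(c); print(c["intrinsics"][0,0],current_clock())
for s in silhouettes("wrist","hook")[:1]: print(s["conf"],s["xy"]);x,y=map(int,s["xy"])
b=near(W,[.53,-.22],.09,.009,.015);print("base",rect(b))
a=np.radians(13);R=np.array([[np.cos(a),np.sin(a)],[-np.sin(a),np.cos(a)]])
for z in[(.135,.143),(.145,.1525),(.153,.16),(.16,.164),(.164,.175)]:
    k=near(W,[.53,-.225],.06,*z)
    if len(k)>5:
        L=(k[:,:2]-[.53,-.225])@R.T*1000;print(z,len(k),rect(k),"local pct",np.percentile(L,[1,50,99],axis=0).round(1).tolist())
cr=im[max(0,y-110):y+110,max(0,x-150):x+150];print(max(0,y-110),x-150)
cv2.imwrite("pics/w2.png",cv2.resize(cr,(750,550),interpolation=cv2.INTER_CUBIC))
```

```text
349.495815891542 5.0583
0.77 [312.8, 238.6]
base (array([ 507., -234.]), array([128.5,  98.9]), 13.57200813293457)
(0.135, 0.143) 1140 (array([ 507.6, -234.5]), array([38.7, 44.4]), 12.859437942504883) local pct [[-43.0, -26.0], [-34.4, -1.8], [-8.7, 17.8]]
(0.145, 0.1525) 462 (array([ 526.9, -229.3]), array([40., 36.]), 13.63939380645752) local pct [[-23.8, -20.7], [-4.5, 1.0], [14.3, 13.7]]
(0.153, 0.16) 111 (array([ 529. , -219.9]), array([18.3, 26.9]), 62.82786560058594) local pct [[-15.8, -9.3], [1.0, 3.9], [16.1, 7.5]]
(0.16, 0.164) 564 (array([ 530.8, -228.3]), array([32.3, 22.1]), 14.06544303894043) local pct [[-15.7, -14.5], [-8.1, -3.1], [14.0, 7.3]]
(0.164, 0.175) 278 (array([ 532.3, -227.1]), array([32.3, 19.4]), 18.784833908081055) local pct [[-13.2, -10.8], [0.2, -3.6], [17.5, 4.2]]
128 162
```

View pics/w2.png

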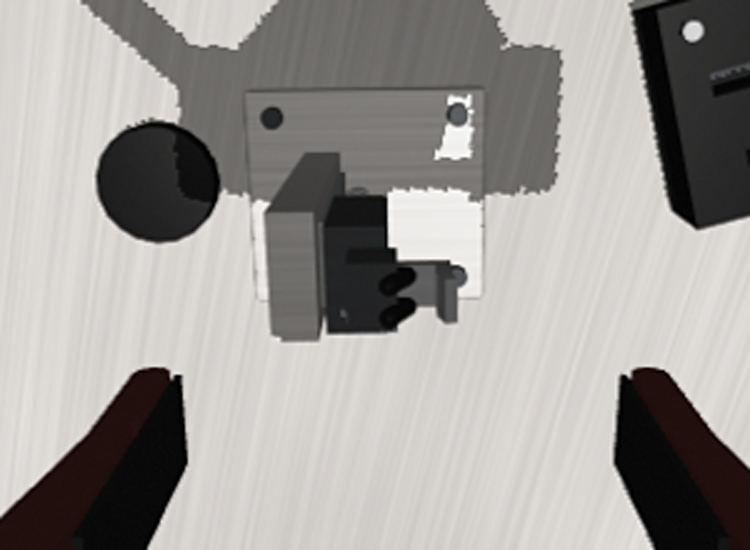

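Run:
```python
from h import *
from est import near,rect
c=dict(np.load("w2.npz"));W=cloud(c)
# robust yaw: base via RANSAC-ish minAreaRect on percentile-trimmed, column top
a=np.radians(13.3);R=np.array([[np.cos(a),np.sin(a)],[-np.sin(a),np.cos(a)]]);o=np.array([.53,-.225])
def loc(z0,z1,r=.1):
    k=near(W,o,r,z0,z1);return np.c_[(k[:,:2]-o)@R.T*1000,k[:,2]*1000]
b=loc(.009,.015);print("base x hist",[(h*2-80,n) for h,n in enumerate(np.histogram(b[:,0],np.arange(-80,60,2))[0]) if n])
print("base y",[(h*2-80,n) for h,n in enumerate(np.histogram(b[:,1],np.arange(-80,80,2))[0]) if n])
# base edges: front edge max x per y bin, side edges
k=loc(.128,.175,.06)
# grid map of max z, 2 mm
print("zmax map rows y(-18..12) cols x(-20..20)")
for y in range(-18,13,2):
    print(y,[int(round(m[:,2].max())) if len(m:=k[(abs(k[:,0]-x)<1)&(abs(k[:,1]-y)<1)]) else 0 for x in range(-20,22,2)])
m=k[(k[:,2]>160)&(k[:,2]<164.)]
for y0,y1 in[(-15,-12),(4.5,7.5)]:
    e=m[(m[:,1]>y0)&(m[:,1]<y1)&(m[:,0]<3)];print("block front x",np.percentile(e[:,0],[0,50,90,97,100]).round(1))
m=k[(k[:,0]>9)];print("lip",m.min(0).round(1),m.max(0).round(1),np.percentile(m,[2,98],axis=0).round(1).tolist())
m=k[(k[:,2]>146)&(k[:,2]<153)&(k[:,0]>0)&(k[:,0]<9)];print("tongue",len(m),np.percentile(m,[2,50,98],axis=0).round(1).tolist())
```

```text
base x hist [(-72, np.int64(17)), (-70, np.int64(127)), (-68, np.int64(145)), (-66, np.int64(138)), (-64, np.int64(81)), (-62, np.int64(63)), (-60, np.int64(60)), (-58, np.int64(58)), (-56, np.int64(53)), (-54, np.int64(58)), (-52, np.int64(62)), (-50, np.int64(55)), (-48, np.int64(49)), (-46, np.int64(47)), (-44, np.int64(44)), (-42, np.int64(42)), (-40, np.int64(47)), (-38, np.int64(42)), (-36, np.int64(43)), (-34, np.int64(43)), (-32, np.int64(45)), (-30, np.int64(47)), (-28, np.int64(55)), (-26, np.int64(62)), (-24, np.int64(65)), (-22, np.int64(73)), (-20, np.int64(70)), (-18, np.int64(64)), (-16, np.int64(68)), (-14, np.int64(80)), (-12, np.int64(80)), (-10, np.int64(62)), (-8, np.int64(68)), (-6, np.int64(107)), (-4, np.int64(127)), (-2, np.int64(108)), (0, np.int64(99)), (2, np.int64(136)), (4, np.int64(138)), (6, np.int64(69)), (8, np.int64(137)), (10, np.int64(137)), (12, np.int64(133)), (14, np.int64(81)), (16, np.int64(128)), (18, np.int64(137)), (20, np.int64(108)), (22, np.int64(104)), (24, np.int64(112)), (26, np.int64(107)), (28, np.int64(115)), (30, np.int64(133)), (
[... 2254 characters left out ...]
, 0]
4 [146, 146, 163, 163, 164, 164, 164, 163, 169, 169, 166, 165, 160, 150, 150, 150, 165, 168, 166, 0, 0]
6 [146, 146, 163, 164, 164, 164, 164, 164, 163, 165, 0, 0, 0, 0, 0, 0, 0, 0, 0, 0, 0]
8 [146, 145, 164, 163, 160, 163, 163, 163, 163, 164, 0, 0, 0, 0, 0, 0, 0, 0, 0, 0, 0]
10 [145, 145, 146, 145, 145, 145, 146, 146, 146, 0, 0, 0, 0, 0, 0, 0, 0, 0, 0, 0, 0]
12 [145, 146, 145, 146, 145, 145, 146, 145, 145, 0, 0, 0, 0, 0, 0, 0, 0, 0, 0, 0, 0]
block front x [-15.9  -9.   -2.4  -0.6  -0.6]
block front x [-16.2  -8.3  -2.7  -1.2  -1.2]
lip [  9.6 -10.7 146.2] [ 17.5   3.7 167.8] [[9.6, -10.3, 147.6], [17.4, 3.6, 167.5]]
tongue 143 [[0.2, -10.3, 146.9], [6.5, -3.5, 150.6], [8.9, 3.5, 152.1]]
```

Seat estimates from the base edge (+35), the lip top (+13) and the block front (-5.5) agree at (0.5352, -0.2274), yaw 13.3°. Next is the gauge.

Run:
```python
from h import *
from est import near,rect,line
servo_line([.53,-.225,.33],rate=.25)
q=down(np.radians(-61.3))
move_ptp([.5236,.2587,.24],q)
print(current_joint_pos().__repr__(),current_clock(),current_position())
c=capture("wrist");np.savez("w3.npz",**c);im=c["image"];W=cloud(c)
for s in silhouettes("wrist","gauge")[:1]: print(s["conf"],s["xy"])
for z in[(.15,.165),(.10,.15),(.035,.046)]:
    g=near(W,[.5236,.2587],.09,*z);print(z,len(g),rect(g),line(g),np.percentile(g[:,2],[50,99]))
cv2.imwrite("pics/w3.png",im)
```

```text
array([ 3.39834967e-01,  3.21185795e-01,  1.52343637e+00, -3.06547774e-04,
        1.29740716e+00,  1.40989154e+00]) 7.4417 [0.52376634 0.25813827 0.23973297]
0.65 [315.5, 230.4]
(0.15, 0.165) 902 (array([523.1, 260. ]), array([60.1,  8.7]), 28.291362762451172) (array([0.5243, 0.2608, 0.1545]), array([-0.874, -0.486]), np.float64(-150.9), array([0.0174, 0.0025])) [0.15467731 0.15621188]
(0.1, 0.15) 123 (array([548.3, 272. ]), array([11.4,  5.1]), 81.77440643310547) (array([0.5489, 0.2738, 0.128 ]), array([ 0.248, -0.969]), np.float64(-75.7), array([0.0027, 0.001 ])) [0.12776504 0.14968446]
(0.035, 0.046) 6949 (array([528.3, 249.6]), array([95.9, 96.1]), 28.51051139831543) (array([0.5315, 0.2509, 0.0408]), array([ 0.104, -0.995]), np.float64(-84.0), array([0.0293, 0.0284])) [0.04077918 0.04338934]
```

View pics/w3.png

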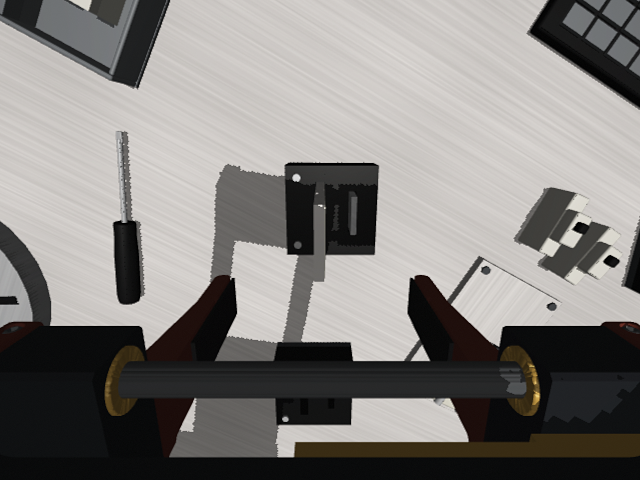

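The view shows the gauge edge-on at (319,230) between the jaws, with the shim on the tool +x side (the right). Position is (0.5231, 0.2600), face yaw -61.6°. I'll grasp, lift, and check the gauge against the TCP.

Run:
```python
from h import *
from est import near,rect,line
q=down(np.radians(-61.6)); x,y=.5231,.2600
servo_line([x,y,.20],q,rate=.2)
hit=servo_line([x,y,.126],q,rate=.1,contact_N=8);print("hit",hit,current_position())
move_gripper(0.03);move_gripper(0.0);print("gap",current_finger_gap(),current_force())
servo_line([x,y,.215],q,rate=.1)
print("gap",current_finger_gap(),current_position(),current_force(),current_clock())
c=capture("wrist");np.savez("w4.npz",**c);W=cloud(c);p=current_position()
R=Ro.from_quat(current_orientation()).as_matrix()
L=(W.reshape(-1,3)-p)@R*1000;L=L[np.isfinite(L[:,0])]
s=silhouettes("wrist","gauge")
for t in s[:2]:
    print(t["conf"],t["xy"]);w=((W[t["region"]]-p)@R*1000);print(np.nanpercentile(w,[2,25,50,75,98],axis=0).round(1).tolist())
cv2.imwrite("pics/w4.png",c["image"])
```

```text
hit False [0.52366521 0.26022687 0.12663057]
gap 0.008245065656427325 [-0.07924042  0.04456355 -0.3142209 ]
gap 0.007962227992401753 [0.52256901 0.25978344 0.21426721] [ 0.16286957 -0.66142892 -0.92759952] 11.3
0.71 [319.7, 280.9]
[[-3.8, -30.3, -30.0], [-1.9, -29.9, -29.0], [0.2, -19.5, -28.5], [2.3, -2.1, -13.9], [4.4, 16.3, 93.2]]
```

View pics/w4.png

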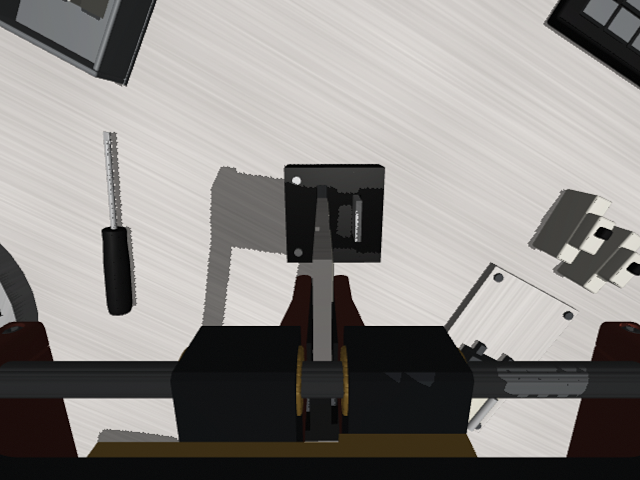

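Gauge held: gap is 8.0 mm, plate centred to 0.2 mm in tool x, side edge at tool y = -30, top 28.7 mm above the TCP, and it's clear of the rack. Next I carry it to the outward side of the hook and bring the window over the lip.

```bash
cat >> h.py <<'E'
A=np.radians(13.3);S=np.array([.5352,-.2274]);QH=down(A)
XH=np.array([np.cos(A),np.sin(A)]);YH=np.array([-np.sin(A),np.cos(A)])
def hp(x,z,y=0): return [*(S+XH*x+YH*y),z]
def loc():
    p=current_position();d=p[:2]-S;return np.round([d@XH*1000,d@YH*1000,p[2]*1000],2)
E
python3 - <<'E'
from h import *
p=current_position();servo_line([p[0],p[1],.31],rate=.2)
move_ptp(hp(.07,.31),QH);servo_line(hp(.07,.203),QH,rate=.15)
print(loc(),current_clock(),current_force(),current_finger_gap())
sleep(.3);print(loc())
c=capture("wrist");cv2.imwrite("pics/w5.png",c["image"][100:400,120:520]);np.savez("w5.npz",**c)
W=cloud(c);P=current_position();R=Ro.from_quat(current_orientation()).as_matrix()
for t in silhouettes("wrist","gauge")[:1]:
    w=((W[t["region"]]-P)@R*1000);print(t["conf"],np.nanpercentile(w,[2,25,50,75,98],axis=0).round(1).tolist())
D=(W[...,:2]-S);hx=D@XH*1000;hy=D@YH*1000;z=W[...,2]*1000
m=(abs(hx)<25)&(abs(hy)<20)
for n,k in[("lip",m&(z>164)&(hx>7)),("block",m&(z>161.5)&(z<165)&(hx<-5)),("tongue",m&(z>146)&(z<154))]:
    print(n,k.sum(),k.sum()>5 and [np.percentile(v[k],[2,50,98]).round(1).tolist() for v in(hx,hy,z)])
c=capture("scene");cv2.imwrite("pics/s5.png",cv2.resize(c["image"][200:320,170:330],(800,600)))
E
```

```text
[ 70.69  -0.28 203.95] 14.7083 [ 0.99633817 -0.89708699 -1.79114747] 0.0076948300592077235
[ 70.32  -0.28 203.77]
0.82 [[-3.6, -29.8, -30.0], [-1.7, -29.3, -29.1], [0.5, -18.8, -28.5], [2.3, -1.5, -13.0], [4.4, 16.8, 93.1]]
lip 163 [[9.2, 11.2, 24.8], [-6.5, 0.9, 18.3], [164.7, 166.4, 311.5]]
block 626 [[-20.3, -14.5, -5.4], [-10.9, 0.2, 10.7], [161.6, 162.8, 164.2]]
tongue 465 [[-20.2, 0.4, 12.1], [-6.7, 5.3, 13.5], [146.1, 150.6, 153.7]]
```

View pics/s5.png

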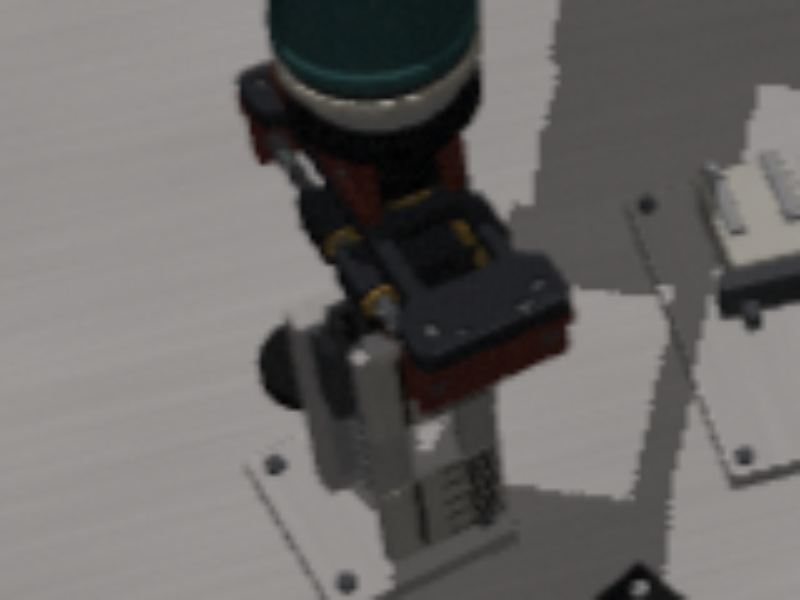

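The view confirms the graduated face is outward and the plate is on the lip side of the hook. The re-measured hook agrees: block front at x = -5.4, y within 0.2 mm. Now I move in over the lip and press with force steps.

Run:
```python
from h import *
print("hit",servo_line(hp(.001,.2025),QH,rate=.05,contact_N=5));sleep(.4)
l=loc();print(l,current_force(),current_clock())
cx=.001-(l[0]-1)/1000;cy=-l[1]/1000
servo_line(hp(cx,.200,cy),QH,rate=.03,contact_N=5);sleep(.3)
F=lambda:np.mean([current_force() for _ in range(5)],0)
b=F();print(loc(),b)
zc=.200
for i in range(45):
    zc-=.001
    servo_line(hp(cx,zc,cy),QH,rate=.02);sleep(.05)
    f=F()-b;print(round(zc*1000),loc(),f.round(1),round(current_clock(),1))
    if f[2]>13.5 or abs(f[:2]).max()>12: break
```

```text
hit False
[ 1.0500e+00 -1.0000e-02  2.0248e+02] [ 0.2304544   0.88419449 -1.51693424] 17.0917
[ 9.8000e-01 -4.0000e-02  2.0005e+02] [ 0.26075118  0.27842427 -1.45459885]
199 [9.1000e-01 3.0000e-02 1.9895e+02] [ 0.4 -1.  -0.3] 17.9
198 [9.4000e-01 3.0000e-02 1.9796e+02] [-0.1  0.3 -0.5] 18.2
197 [9.3000e-01 4.0000e-02 1.9695e+02] [-0.4 -1.  -0.1] 18.5
196 [9.2000e-01 4.0000e-02 1.9595e+02] [-0.9 -0.6  0.1] 18.8
195 [9.2000e-01 3.0000e-02 1.9496e+02] [-0.8 -0.1 -0.3] 19.1
194 [9.1000e-01 3.0000e-02 1.9395e+02] [-0.7  0.4 -1. ] 19.4
193 [9.1000e-01 6.0000e-02 1.9294e+02] [ 0.7  0.1 -0.8] 19.7
192 [9.2000e-01 1.0000e-02 1.9195e+02] [-1.  -0.8 -0.4] 20.0
191 [ 1.0400e+00 -4.0000e-02  1.9103e+02] [-0.4 -0.3 -0.2] 20.3
190 [ 1.1200e+00 -1.3000e-01  1.9008e+02] [0.6 0.2 1. ] 20.6
189 [ 1.1600e+00 -1.3000e-01  1.8913e+02] [ 1.7 -0.6  1.2] 20.9
188 [ 1.1700e+00 -1.2000e-01  1.8811e+02] [ 1.1 -0.7  1.5] 21.2
187 [ 1.1600e+00 -1.4000e-01  1.8713e+02] [ 0.2 -0.   2.6] 21.5
186 [ 1.1700e+00 -1.3000e-01  1.8611e+02] [1.2 0.6 2.3] 21.8
185 [ 1.1900e+00 -1.3000e-01  1.8513e+02] [ 2.8 -0.2  3.3] 22.1

[... 609 characters left out ...]
3  -0.27 173.67] [5.1 1.2 8.6] 25.7
172 [  2.    -0.28 172.81] [5.1 2.2 9.9] 26.0
171 [  2.09  -0.33 171.93] [ 5.1  1.6 10.6] 26.3
170 [  1.97  -0.25 170.38] [6.2 0.3 5.9] 26.6
169 [  1.98  -0.27 169.44] [5.3 0.6 7. ] 26.9
168 [  1.97  -0.25 168.51] [5.4 0.9 8. ] 27.2
167 [  1.97  -0.24 167.6 ] [5.3 0.7 8.2] 27.5
166 [  1.98  -0.26 166.7 ] [5.1 0.8 9.4] 27.8
165 [  1.99  -0.26 165.81] [4.4 1.8 9.8] 28.1
164 [  2.02  -0.29 164.96] [ 4.2  0.7 11.3] 28.4
163 [  1.99  -0.31 164.03] [ 5.2  1.6 10.7] 28.7
162 [  2.01  -0.31 163.12] [ 5.   1.7 11.8] 29.0
161 [  2.    -0.28 162.2 ] [ 3.7  2.8 12.1] 29.3
160 [  2.    -0.3  161.29] [ 3.7  1.6 13.3] 29.6
159 [  2.    -0.29 160.4 ] [ 2.9  2.2 13.9] 29.9
```

The snap showed at TCP z about 170, where force fell from 10.6 to 5.9 N. I'll press to about 15.5 N, hold, then ease off until the lift force is near zero and release.

Run:
```python
from h import *
b=np.array([.26,.28,-1.45])
F=lambda:np.mean([(current_force(),sleep(.01))[0] for _ in range(10)],0)-b
l=loc();z=.159;cx,cy=.001,0
for i in range(5):
    f=F()
    print(loc(),f.round(1))
    if f[2]>15.1: break
    z-=.0008;servo_line(hp(cx,z,cy),QH,rate=.02)
sleep(.6);print("held",loc(),F().round(1),current_clock(),current_finger_gap())
# ease off; x follows the seated position
for i in range(40):
    z+=.001;servo_line(hp(.002,z,cy),QH,rate=.02)
    f=np.mean([current_force() for _ in range(5)],0)-b
    if i%2==0 or f[2]<3:print(round(z*1000,1),loc(),f.round(1))
    if f[2]<1.0: break
print(current_clock(),current_finger_gap())
```

```text
[  2.02  -0.31 160.42] [ 3.8  2.2 14.1]
[  2.03  -0.31 159.67] [ 3.5  2.  14.6]
[  2.02  -0.3  158.96] [ 3.5  2.4 15.2]
held [  2.05  -0.31 158.99] [ 3.2  2.1 15.1] 31.375 0.008321063153573161
158.4 [  2.13  -0.26 159.69] [ 1.2  0.8 14.6]
160.4 [  2.12  -0.26 161.5 ] [ 2.8  0.8 12.5]
162.4 [  2.11  -0.26 163.32] [ 2.5  0.  12.2]
164.4 [  2.11  -0.23 165.12] [ 3.2 -0.4 10.6]
166.4 [  2.11  -0.21 166.92] [3.3 0.4 9.7]
168.4 [  2.11  -0.24 168.74] [ 2.7 -0.6  6.5]
170.4 [  2.11  -0.21 170.52] [ 3.7 -1.5  7.1]
172.4 [  2.07  -0.19 172.36] [ 4.5 -1.7  4.8]
174.4 [  2.09  -0.2  174.14] [ 5.9 -1.9  3.7]
175.4 [ 2.0900e+00 -1.4000e-01  1.7506e+02] [ 5.3 -1.6  1.5]
176.4 [  2.05  -0.18 175.97] [ 5.6 -1.2  1.7]
177.4 [ 2.0400e+00 -1.6000e-01  1.7684e+02] [ 5.5 -1.   1.3]
178.4 [ 2.0600e+00 -1.5000e-01  1.7776e+02] [ 5.6 -3.1 -0.2]
36.625 0.008080263021129888
```

Run:
```python
from h import *
servo_line(hp(.0025,.1784,0),QH,rate=.02);sleep(.2);print(loc(),current_force())
def look(tag):
    c=capture("wrist");W=cloud(c);P=current_position()
    D=(W[...,:2]-S);hx=D@XH*1000;hy=D@YH*1000;z=W[...,2]*1000
    m=(abs(hx)<12)&(abs(hy)<34)
    for n,k in[("gauge top",m&(z>200)&(z<214)&(hy>15)),("block",(hx<-8)&(hx>-18)&(abs(hy)<11)&(z>135)&(z<168)),("column",(hx>-45)&(hx<-30)&(abs(hy)<20)&(z>130)&(z<150))]:
        print(tag,n,k.sum(),k.sum()>5 and [np.percentile(v[k],[2,50,98]).round(1).tolist() for v in(hx,hy,z)])
    return c
look("held")
print(current_finger_gap()); 
c=capture("scene");cv2.imwrite("pics/s6.png",cv2.resize(c["image"][200:320,170:330],(800,600),interpolation=cv2.INTER_CUBIC))
```

```text
[ 2.1200e+00 -1.4000e-01  1.7761e+02] [ 5.73505895 -3.74781163 -1.36868884]
held gauge top 778 [[-1.6, 2.5, 6.7], [15.4, 23.4, 29.7], [201.0, 206.2, 207.6]]
held block 560 [[-17.8, -14.6, -8.4], [-9.9, 6.7, 11.0], [144.6, 162.2, 163.8]]
held column 1527 [[-44.7, -37.4, -31.3], [-19.1, 0.8, 19.2], [131.6, 140.7, 142.0]]
0.008036368293437277
```

View pics/s6.png

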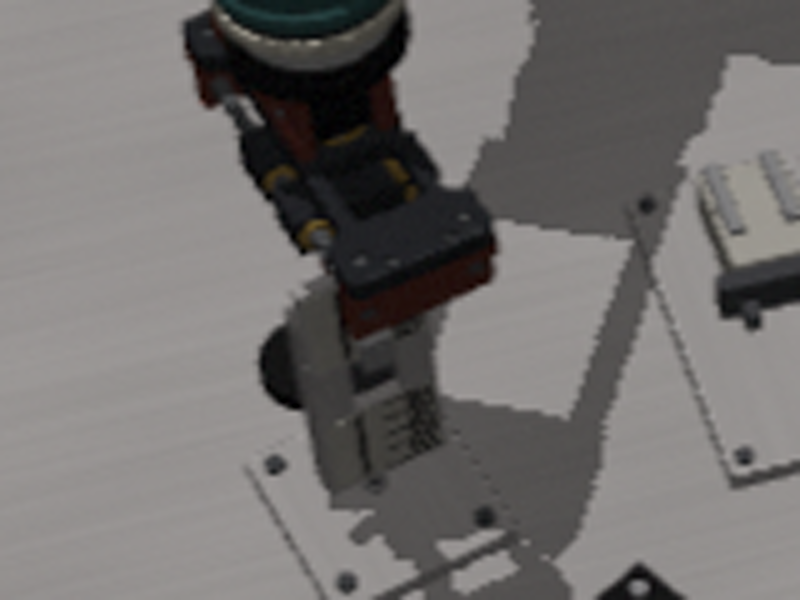

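The gauge hangs on the hook with its window over the lip and ticks outward. Measured top height is 206 mm, which is what's expected. Releasing and checking.

Run:
```python
from h import *
move_gripper(0.03);sleep(.2)
print(loc(),current_force(),current_finger_gap())
p=current_position();servo_line([p[0],p[1],.26],rate=.08)
sleep(.3);c=capture("wrist");W=cloud(c)
D=(W[...,:2]-S);hx=D@XH*1000;hy=D@YH*1000;z=W[...,2]*1000
k=(abs(hx)<14)&(abs(hy)<40)&(z>202)&(z<214)
print("top",k.sum(),[np.percentile(v[k],[2,50,98]).round(1).tolist() for v in(hx,hy,z)],cv2.minAreaRect(np.c_[hx[k],hy[k]].astype(np.float32)))
k=(hx<-8)&(hx>-18)&(abs(hy)<11)&(z>135)&(z<168);print("block z",np.percentile(z[k],[50,90]))
servo_line([p[0],p[1],.33],rate=.2)
c=capture("scene");cv2.imwrite("pics/s7.png",cv2.resize(c["image"][200:320,170:330],(800,600),interpolation=cv2.INTER_CUBIC));print(current_clock(),current_force())
```

```text
[  2.49   0.   178.44] [-0.33986609 -1.089153    0.20857115] 0.030053263518088562
top 1102 [[-2.6, 1.4, 5.4], [-29.4, 1.7, 29.1], [202.8, 204.8, 206.2]] ((1.557119607925415, -0.6301708221435547), (60.286312103271484, 8.396347045898438), 89.53898620605469)
block z [160.94720674 162.37283328]
40.0 [-0.18496982 -0.07725868 -0.80426634]
```

View pics/s7.png

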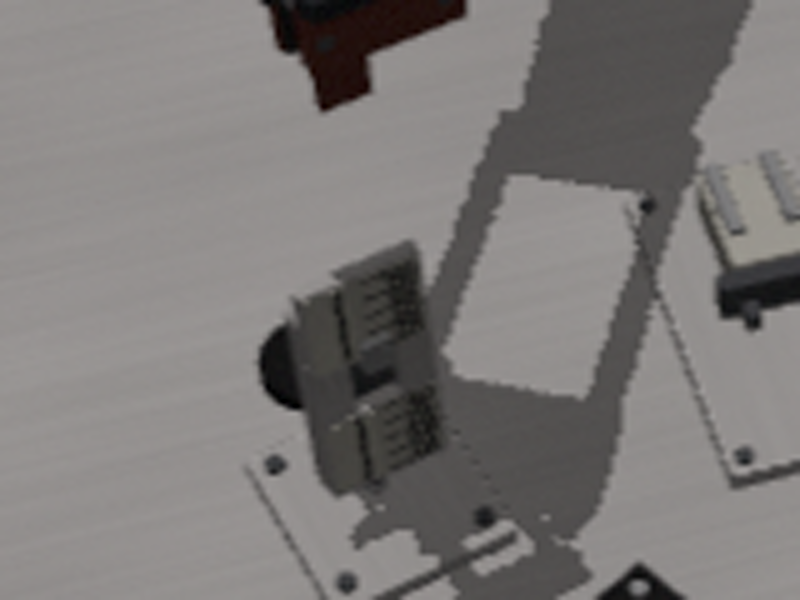

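The gauge hangs upright and free, ticks outward, and the gripper is clear above it. It is square to about 0.5° and sits 44 mm above the block top, as expected. Handing in.

```bash
python3 -c "
from bench import *
close_job()"
```

```text
the job is handed in; nothing more can be done
```

The gauge is hanging on the hook by its window, released, with the graduated face outward. I handed the job in at about 40 s on the robot's clock; no verdict is reported.

- **Lift:** I took it from the leftmost rack, lifted it clear, and brought its window over the lip from the outward side.
- **Press:** The catch snapped at about 10.6 N. I pressed on to about 15.1 N, just inside the 15 to 16 N band, held it for 0.6 s, and eased off to about 0 N before opening. The hook sank about 19 mm by TCP travel, so it stayed short of its stop.
- **Last checks after letting go:**
  - The plate is at x about +1.5 mm and y about -0.6 mm from the seat, square to about 0.5°.
  - The gauge top is about 43 to 44 mm above the hook block (44 expected), so it is home and the hook is back up, to within about 1 mm of depth noise.
  - The gripper is well clear of it.
- **Small disagreement:** With the gauge still held, the camera put its top at 206.2 mm. After release it read 204.8 mm, but the block reading dropped by about as much, so I took it as camera offset.
- **Not checked:** I did not measure whether the bystanders had moved. The robot had no unexpected contact, and the last view shows nothing disturbed around the stand.

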